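Return reagents to their colour-coded spill trays

TASK

Tidy the bench after the experiment: put each of the four loose reagent containers into the spill tray of the same colour as its cap or lid, so that in the end each stands upright flat on the floor of its tray. Set them down without dropping them and do not tip them over, and leave the three bottles that are already in the trays standing where they are.

Things in the scene. Friction and masses are not known exactly. Their poses are not given: they have to be found in the camera images.
- amber_red_mid (a point): Loose amber bottle with red cap: 100 mL round bottle, brown amber-glass body, 56 mm diameter up to 62 mm, then a shoulder and red cap 44 mm in diameter (top 25 mm); 105 mm high, about 0.2 kg; red band on its label. This point: on its axis, half-way up (52.5 mm above its underside), z up. Stands on the bench among a beaker, petri dishes and a timer (under 72 mm high), 85 mm or more between centres.
- jar_red_mid (a point): Loose white jar with red lid: round wide-mouth jar, white plastic body, 58 mm diameter all the way up, the top 24 mm a red lid; 90 mm high, about 0.2 kg; red band on its label. This point: on its axis, half-way up (45 mm above its underside), z up. Stands on the bench among a beaker, petri dishes and a timer (under 72 mm high), 85 mm or more between centres.
- white_blue_mid (a point): Loose white bottle with blue cap: 100 mL round bottle, white plastic body, 56 mm diameter up to 62 mm, then a shoulder and blue cap 44 mm in diameter (top 25 mm); 105 mm high, about 0.2 kg; blue band on its label. This point: on its axis, half-way up (52.5 mm above its underside), z up. Stands on the bench among a beaker, petri dishes and a timer (under 72 mm high), 85 mm or more between centres.
- jar_yellow_mid (a point): Loose amber jar with yellow lid: round wide-mouth jar, brown amber-glass body, 58 mm diameter all the way up, the top 24 mm a yellow lid; 90 mm high, about 0.2 kg; yellow band on its label. This point: on its axis, half-way up (45 mm above its underside), z up. Stands on the bench among a beaker, petri dishes and a timer (under 72 mm high), 85 mm or more between centres.
- tray_red: Red plastic spill tray, open, fixed to the bench: 96 mm wide along its own x, 260 mm long along its own y, 25 mm high, walls 4 mm thick (inside 88 by 252 mm), inside floor 4 mm above its underside. Origin: centre of its underside, at bench height. One red-capped bottle already stands in it, within about 5 mm of its long centre line; the rest is free.
- tray_blue: Blue plastic spill tray, open, fixed to the bench: 96 mm wide along its own x, 260 mm long along its own y, 25 mm high, walls 4 mm thick (inside 88 by 252 mm), inside floor 4 mm above its underside. Origin: centre of its underside, at bench height. One blue-capped bottle already stands in it, within about 5 mm of its long centre line; the rest is free.
- tray_yellow: Yellow plastic spill tray, open, fixed to the bench: 96 mm wide along its own x, 260 mm long along its own y, 25 mm high, walls 4 mm thick (inside 88 by 252 mm), inside floor 4 mm above its underside. Origin: centre of its underside, at bench height. One yellow-capped bottle already stands in it, within about 5 mm of its long centre line; the rest is free.
- kept_red_mid (a point): Already put away: a 100 mL round bottle, white plastic body, 56 mm diameter up to 62 mm, then a shoulder and red cap 44 mm in diameter (top 25 mm); 105 mm high, about 0.2 kg; red band on its label. This point: on its axis, half-way up (52.5 mm above its underside), z up. Stands loose inside the red tray from the start, somewhere along its length, and stays there.
- kept_blue_mid (a point): Already put away: a 100 mL round bottle, brown amber-glass body, 56 mm diameter up to 62 mm, then a shoulder and blue cap 44 mm in diameter (top 25 mm); 105 mm high, about 0.2 kg; blue band on its label. This point: on its axis, half-way up (52.5 mm above its underside), z up. Stands loose inside the blue tray from the start, somewhere along its length, and stays there.
- kept_yellow_mid (a point): Already put away: a 100 mL round bottle, white plastic body, 56 mm diameter up to 62 mm, then a shoulder and yellow cap 44 mm in diameter (top 25 mm); 105 mm high, about 0.2 kg; yellow band on its label. This point: on its axis, half-way up (52.5 mm above its underside), z up. Stands loose inside the yellow tray from the start, somewhere along its length, and stays there.
Not all that is in view belongs to the job. Leave any green look-alike of the part that bears amber_red_mid alone.

How it is judged:
At the end, for the whole second after the job is handed in: Every loose container, and every bottle that was there from the start, stands in the tray of its cap's colour: upright (0.1 rad), on the floor (height within 8 mm), within 20 mm of the tray's long centre line and 102 mm of its middle lengthwise, released, at rest (x of amber_red_mid in the frame of tray_red between -0.02 and 0.02 m and y of amber_red_mid in the frame of tray_red between -0.102 and 0.102 m and z of amber_red_mid in the frame of tray_red between 0.0485 and 0.0645 m and angle between each of amber_red_mid, jar_red_mid, white_blue_mid, jar_yellow_mid, kept_red_mid, kept_blue_mid, kept_yellow_mid's own z axis and vertical below 0.1 rad and linear speed of each of amber_red, jar_red, white_blue, jar_yellow, kept_red, kept_blue, kept_yellow below 0.02 m/s and angular speed of each of amber_red, jar_red, white_blue, jar_yellow, kept_red, kept_blue, kept_yellow below 0.2 rad/s and contact force between each of amber_red, jar_red, white_blue, jar_yellow and the fingers below 0.05 N and x of jar_red_mid in the frame of tray_red between -0.02 and 0.02 m and y of jar_red_mid in the frame of tray_red between -0.102 and 0.102 m and z of jar_red_mid in the frame of tray_red between 0.041 and 0.057 m and x of white_blue_mid in the frame of tray_blue between -0.02 and 0.02 m and y of white_blue_mid in the frame of tray_blue between -0.102 and 0.102 m and z of white_blue_mid in the frame of tray_blue between 0.0485 and 0.0645 m and x of jar_yellow_mid in the frame of tray_yellow between -0.02 and 0.02 m and y of jar_yellow_mid in the frame of tray_yellow between -0.102 and 0.102 m and z of jar_yellow_mid in the frame of tray_yellow between 0.041 and 0.057 m and x of kept_red_mid in the frame of tray_red between -0.02 and 0.02 m and y of kept_red_mid in the frame of tray_red between -0.102 and 0.102 m and z of kept_red_mid in the frame of tray_red between 0.0485 and 0.0645 m and x of kept_blue_mid in the frame of tray_blue between -0.02 and 0.02 m and y of kept_blue_mid in the frame of tray_blue between -0.102 and 0.102 m and z of kept_blue_mid in the frame of tray_blue between 0.0485 and 0.0645 m and x of kept_yellow_mid in the frame of tray_yellow between -0.02 and 0.02 m and y of kept_yellow_mid in the frame of tray_yellow between -0.102 and 0.102 m and z of kept_yellow_mid in the frame of tray_yellow between 0.0485 and 0.0645 m); the robot touches nothing.
It fails at once if a bottle already in a tray is pushed more than 25 mm or tipped by more than 20 degrees (distance of any of kept_red_mid, kept_blue_mid, kept_yellow_mid from where it was at the start of the episode above 0.025 m or angle between any of kept_red_mid, kept_blue_mid, kept_yellow_mid's own z axis and vertical above 0.35 rad).
It fails at once if a loose container is dropped or struck: faster than 0.7 m/s (a fall of about 25 mm) while not held by the fingers ((linear speed of amber_red above 0.7 m/s and contact force between amber_red and the fingers below 0.05 N) or (linear speed of jar_red above 0.7 m/s and contact force between jar_red and the fingers below 0.05 N) or (linear speed of white_blue above 0.7 m/s and contact force between white_blue and the fingers below 0.05 N) or (linear speed of jar_yellow above 0.7 m/s and contact force between jar_yellow and the fingers below 0.05 N)).
It fails at once if a loose container is tipped by more than 45 degrees (angle between any of amber_red_mid, jar_red_mid, white_blue_mid, jar_yellow_mid's own z axis and vertical above 0.785 rad).
It also fails if it takes over 104 s, if anything falls off the work surface, if the arm or the gripper's body presses on something with over 40 N, if the wrist force passes 120 N, or if a joint passes its speed limit or range.

ROBOT

A 6-joint arm with a two-finger parallel gripper is mounted at the origin on the work surface. World frame = base frame: x ahead of the robot, y to its left, z up, the work surface at z = 0. Lengths are in m, angles in rad, forces in N, time in s.
With the tool pointing down it reaches from about 0.3 to 0.95 m from the base axis. Payload 3.1 kg.
Tool frame: the origin (TCP) lies midway between the tips of the shut fingers; the grasp point (between the pads) lies 19 mm behind it; z points along the fingers, y is the line along which they close (so a half turn about z gives the same grasp; the last joint's range is limited). The gripper opens to 85 mm and grips with 20 to 120 N. Pads are 22 mm wide; open, the fingers measure 114 mm over their backs; the gripper's body (76 mm by 85 mm) begins 54 mm behind the grasp point. The pads swing forward as they close: fully open they stand 13 mm farther back than shut.
Start: joints at [1.198, 0.308, 1.634, -0, 1.2, -0.07], TCP at [0.186, 0.597, 0.231] pointing down, gripper open.
Joint ranges: [-3.06, 3.06], [-0.79, 1.96], [0.05, 2.63], [-1.19, 4.34], [0.05, 2.64], [-2.94, 2.94]. Speed limits (rad/s): [2.79, 2.79, 3.14, 3.14, 3.14, 3.14].

INTERFACE

Orientations are given as a rotation vector (axis times angle).
In Python, from cell import r gives the robot as it stands.
- The arm moves only by the tool arm_command, never from a script. Its argument "targets" is one flat list of numbers, 5 for each row, row after row: the gripper command: -1 is fully open, 1 is shut, values between are in proportion, then the shift along the tool's x, y, z in cm, then the turn about the tool's z in rad. A call has 1 to 5 rows; each row is the pose to reach, as a shift and turn from the pose commanded when the call began, along the tool's axes at that moment; what a row does not reach only later rows make up. A row lasts 1/10 s, in which the tool goes at most 50 mm and 8.59 degrees, less where a joint would pass 70% of its speed; a pose out of reach is approached as far as the arm can. A call with a gripper value outside its range is refused whole. The fingers move at their own pace and stop on an object; "squeeze" is the grip in N (left out, the last holds). Time passes only in rows, so rows that repeat a pose let the fingers close. It gives the time, the measured TCP pose, the force, the opening and the grip force at its end, in the units of the state.
- r.sense(): the state, without advancing time (a new reading comes with each control period).
- r.capture(name): name is "side" or "top"; returns the picture (400x640x3 uint8, red, green, blue); there is no depth.
- r.calibration(name): a dict with "fx", "fy", "cx", "cy" (pixels), "R" (3x3) and "t" (3): a world point X has camera coordinates R X + t. Camera axes: x right, y down, z forward; pixel columns grow to the right and rows downward; lengths in m; the calibration is good to about 2 mm. A picture is of the moment at which its call begins. calibration takes no time and is no camera call.
- r.close_job(): hands the job in; it is judged then, once.
Trained networks look in the newest picture that a camera, given by its name, has taken for a name from the list of things; names that differ only in an ending like _2 or _b are one class to them, and where a whole thing is asked for, a point or a joint stands for the part that bears it (a point fixed in the world has none). Each returns a list of dicts, best first, with "score" (0 to 1); they miss things now and then, are a little off and sometimes report something else, mostly with a low value. They report only what shows in the picture. A call takes as long as a camera call. They do not tell look-alikes from the thing itself.
- r.silhouettes(label, camera): "pixels" (400x640 bool, what is visible of it) and "xy" ([column, row] in pixels, amid what is visible of it).
- r.tip_of(label, camera): "xy" ([column, row] in pixels: a listed point, or the origin of a listed thing).
The state is a dict: "time_s": time; "joint_positions": joint angles; "joint_vel": joint speeds; "effort": joint torques, N m; "position": TCP position; "tcp_rot": TCP orientation; "wrist_force": force on the tool from outside, world axes, zero at the start; "wrist_torque": the same for the moment, N m; "width": opening from 0.0 (shut) to 1.0 (fully open); "grip_force": force on a finger pad.
Only numpy, scipy, OpenCV 4.12 (cv2) and the standard library are available. Lean on these libraries where they do the work, as an engineer would, in place of code of your own. Each camera call takes 0.05 s, during which the arm holds its last target. There are 200 camera calls.

## Working session

There is one attempt and no reset: what is moved stays moved. The work goes in short steps, Python scripts to look and compute and a tool call to move; the robot and the scene stay as the last step left them, time stands still between calls to the robot, and variables do not carry over. Pictures are saved under pics/ and viewed, at most 14 in all, crops included, and the job is handed in when it is done.

Besides the shell and the picture viewer there is one more tool, called in YAML: its name, and indented under it one key for each argument. arm_command: Moves the arm, as the interface text tells. Its arguments: {"type":"object","properties":{"targets":{"type":"array"},"squeeze":{"type":"number"}},"required":["targets"]}

```bash
ls; mkdir -p pics; python3 - <<'E'
from cell import r
import cv2,numpy as np
for n in("top","side"):
    im=r.capture(n); cv2.imwrite(f"pics/{n}0.png",im[:,:,::-1])
    c=r.calibration(n); R=np.array(c["R"]);t=np.array(c["t"]); print(n,c["fx"],c["cx"],c["cy"],(-R.T@t).round(3),R.round(3).tolist())
    for l in["amber_red_mid","jar_red_mid","white_blue_mid","jar_yellow_mid","tray_red","tray_blue","tray_yellow","kept_red_mid","kept_blue_mid","kept_yellow_mid"]:
        print(l,[(np.round(d["xy"]).tolist(),round(d["score"],2)) for d in r.tip_of(l,n)[:4]])
print(r.sense())
E
```

```text
pics
top 399.425831011323 320.03000205801027 195.71716101427836 [0.303 0.068 1.169] [[-0.015, -1.0, 0.01], [-0.991, 0.014, -0.133], [0.133, -0.012, -0.991]]
amber_red_mid [([298.0, 200.0], 0.9), ([251.0, 276.0], 0.87), ([220.0, 260.0], 0.59)]
jar_red_mid [([361.0, 172.0], 0.75)]
white_blue_mid [([315.0, 169.0], 0.91), ([384.0, 205.0], 0.64)]
jar_yellow_mid [([386.0, 201.0], 0.92)]
tray_red [([453.0, 175.0], 0.88)]
tray_blue []
tray_yellow [([333.0, 128.0], 0.87)]
kept_red_mid [([433.0, 171.0], 0.69)]
kept_blue_mid [([322.0, 127.0], 0.67), ([246.0, 176.0], 0.61)]
kept_yellow_mid [([320.0, 126.0], 0.7)]
side 364.41982377755085 320.69457249555205 198.27834657712648 [-0.001 -0.511  0.772] [[0.771, -0.637, -0.011], [-0.455, -0.54, -0.708], [0.445, 0.551, -0.706]]
amber_red_mid [([301.0, 189.0], 0.79), ([223.0, 173.0], 0.72), ([210.0, 193.0], 0.55)]
jar_red_mid [([373.0, 214.0], 0.87)]
white_blue_mid [([338.0, 186.0], 0.68)]
jar_yellow_mid [([357.0, 243.0], 0.74)]
tray_red [([450.0, 294.0], 0.95)]
tray_blue [([277.0, 154.0], 0.8), ([384.0, 184.0], 0.45)]
tray_yellow [([383.0, 184.0], 0.88)
[... 155 characters left out ...]
7.0], 0.66)]
{'time_s': 1.1, 'joint_positions': array([ 1.19829902e+00,  3.08066290e-01,  1.63379104e+00, -2.28050629e-05,
        1.19966629e+00, -6.96863936e-02]), 'joint_vel': array([ 0.0014641 ,  0.00141645, -0.00072765,  0.00032838,  0.00162635,
       -0.00088671]), 'effort': array([-4.79809441e-04, -4.15304625e+01, -2.77083975e+01, -1.94904951e-04,
        1.00683770e-03,  1.97155146e-07]), 'position': array([0.18641072, 0.59657807, 0.23129732]), 'tcp_rot': array([4.73820820e-01, 3.10561956e+00, 9.84680493e-05]), 'wrist_force': array([ 0.11413088, -0.64622435,  0.22720775]), 'wrist_torque': array([ 0.00513681, -0.04816312,  0.05390797]), 'grip_force': 0.0, 'width': 1.0001388164783698}
```

```bash
python3 - <<'E'
import cv2
a=cv2.imread("pics/top0.png")[80:330,180:500]; b=cv2.imread("pics/side0.png")[110:360,170:510]
cv2.imwrite("pics/t.png",cv2.resize(a,(768,600),interpolation=3));cv2.imwrite("pics/s.png",cv2.resize(b,(800,588),interpolation=3))
E
```

```text
(no output)
```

View pics/t.png

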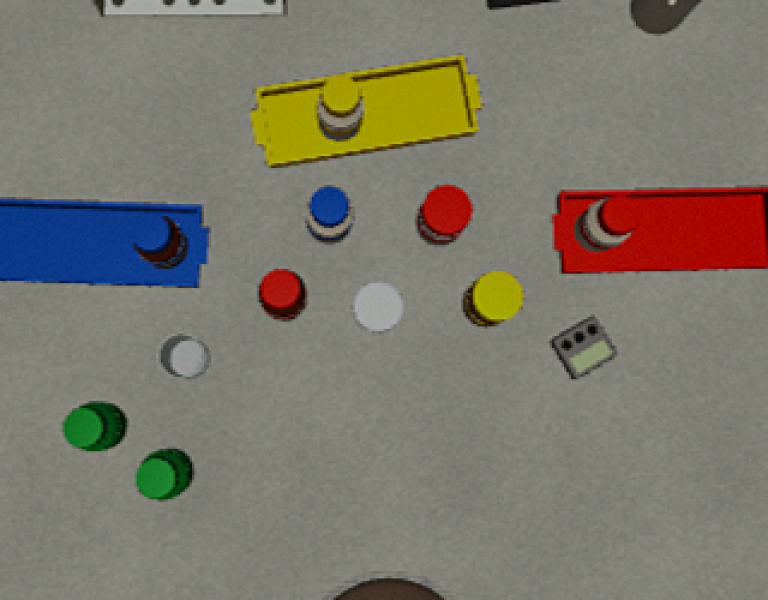

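View pics/s.png

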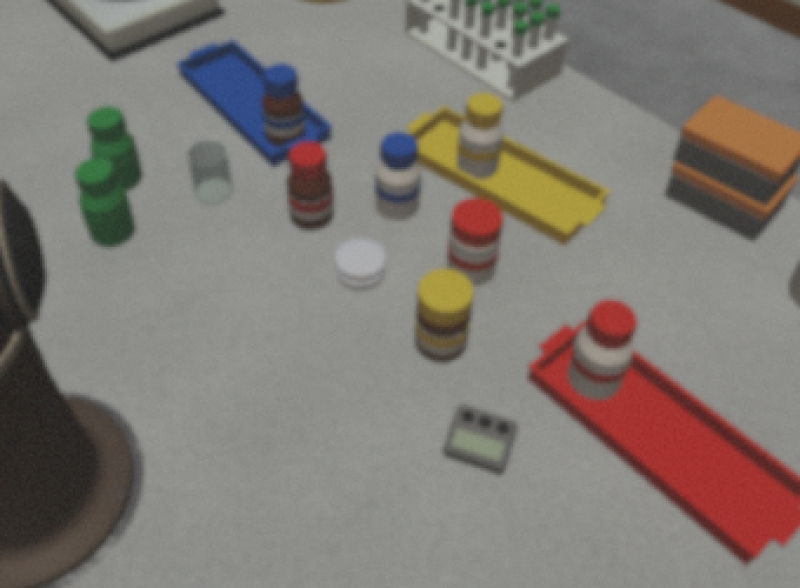

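The top view (crop offset 180,80, scale 2.4) shows the amber/red bottle at about (298,200). The white/blue bottle is at (317,169), the red jar at (364,168) and the yellow jar at (386,203). Each tray holds one bottle. The other candidates for amber_red are green look-alikes at (251,276) and (220,260). Only (298,200) has a brown body and a red cap, so I'll confirm it in a crop while I measure.

```bash
cat > h.py <<'E'
from cell import r
import numpy as np, cv2
C={n:r.calibration(n) for n in("top","side")}
def ray(n,xy):
    c=C[n];R=np.array(c["R"]);t=np.array(c["t"])
    d=R.T@np.array([(xy[0]-c["cx"])/c["fx"],(xy[1]-c["cy"])/c["fy"],1]);return -R.T@t,d/np.linalg.norm(d)
def plane(n,xy,z):
    o,d=ray(n,xy);return (o+d*(z-o[2])/d[2])[:2]
def proj(n,X):
    c=C[n];p=np.array(c["R"])@X+np.array(c["t"]);return np.array([c["fx"]*p[0]/p[2]+c["cx"],c["fy"]*p[1]/p[2]+c["cy"]])
def tri(n1,a,n2,b):
    A=[];B=[]
    for n,x in((n1,a),(n2,b)):
        o,d=ray(n,x);P=np.eye(3)-np.outer(d,d);A.append(P);B.append(P@o)
    return np.linalg.lstsq(np.vstack(A),np.hstack(B),rcond=None)[0]
E
python3 - <<'E'
from h import *
P={"amber_red_mid":.0525,"jar_red_mid":.045,"white_blue_mid":.0525,"jar_yellow_mid":.045,"kept_red_mid":.0565,"kept_blue_mid":.0565,"kept_yellow_mid":.0565}
im={n:r.capture(n) for n in C}
cv2.imwrite("pics/c1.png",cv2.resize(np.hstack([im["top"][160:240,260:340],im["side"][150:230,260:340]])[:,:,::-1],(800,400),interpolation=3))
for l,z in P.items():
    a=r.tip_of(l,"top");b=r.tip_of(l,"side")
    print(l,[(plane("top",d["xy"],z).round(3).tolist(),round(d["score"],2)) for d in a[:2]],[(plane("side",d["xy"],z).round(3).tolist(),round(d["score"],2)) for d in b[:2]])
hsv=cv2.cvtColor(im["top"],cv2.COLOR_RGB2HSV)
from scipy.ndimage import label
for n,(lo,hi) in{"red":((0,170,60),(8,255,255)),"blue":((105,140,50),(125,255,255)),"yellow":((22,150,60),(35,255,255))}.items():
    m=cv2.inRange(hsv,lo,hi);L,k=label(m);i=np.argmax(np.bincount(L.ravel())[1:])+1
    p=np.argwhere(L==i)[:,::-1]
    h=cv2.convexHull(p.astype(np.int32))[:,0]
    w=np.array([plane("top",q,.012) for q in h],np.float32)
    print(n,"hull centre/size/ang",cv2.minAreaRect(w), p.min(0),p.max(0))
    t=r.tip_of("tray_"+n,"top")[:1];s=r.tip_of("tray_"+n,"side")[:1]
    print([plane("top",d["xy"],0).round(3) for d in t],[plane("side",d["xy"],0).round(3) for d in s])
E
```

```text
amber_red_mid [([0.23, 0.248], 0.79), ([0.288, 0.336], 0.55)] [([0.434, 0.108], 0.93), ([0.295, 0.333], 0.84)]
jar_red_mid [([0.523, -0.065], 0.58)] [([0.522, -0.074], 0.85)]
white_blue_mid [([0.526, 0.063], 0.9), ([0.503, 0.264], 0.19)] [([0.521, 0.061], 0.56)]
jar_yellow_mid [([0.424, -0.128], 0.89)] [([0.423, -0.123], 0.74)]
kept_red_mid [([0.514, -0.265], 0.97)] [([0.506, -0.268], 0.71), ([0.467, 0.289], 0.34)]
kept_blue_mid [([0.511, 0.263], 0.76)] [([0.506, 0.271], 0.71)]
kept_yellow_mid [([0.652, 0.049], 0.92), ([0.503, 0.267], 0.45)] [([0.662, 0.045], 0.64)]
red hull centre/size/ang ((0.5130494236946106, -0.35639217495918274), (0.10151758790016174, 0.2844892144203186), 0.6939240097999573) [411 158] [507 193]
[array([ 0.512, -0.352])] [array([ 0.519, -0.354])]
blue hull centre/size/ang ((0.5066731572151184, 0.3541206121444702), (0.2853473424911499, 0.10170557349920273), 87.27135467529297) [168 162] [266 199]
[array([0.505, 0.353])] [array([0.495, 0.353])]
yellow hull centre/size/ang ((0.6691307425498962, 0.013957768678665161), (0.10298112034797668, 0.2852916419506073), 8.802533149719238) [284 103] [380 148]
[array([0.66 , 0.011])] [array([ 0.515, -0.361])]
```

View pics/c1.png

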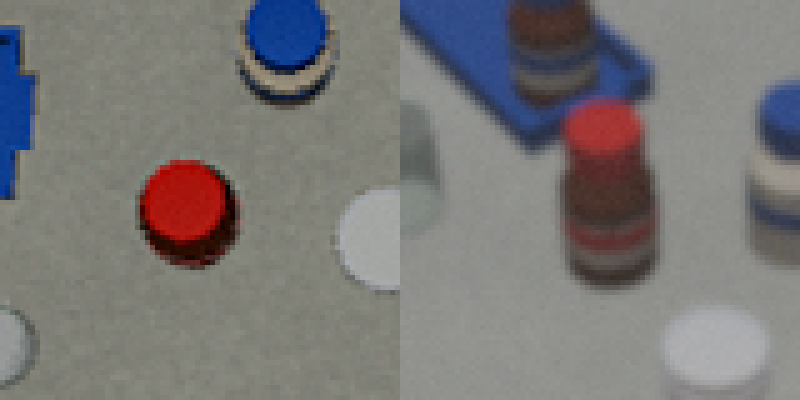

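The crop confirms amber_red: the top picture shows a red cap at (297,200) over a dark body, and the side picture shows a brown body with a red band. I'll refine the positions and work out the first move.

```bash
cat >> h.py <<'E'
from scipy.spatial.transform import Rotation as Ro
def go(x,y,z,yaw=0.):
    s=r.sense();M=Ro.from_rotvec(s["tcp_rot"]).as_matrix()
    d=M.T@(np.array([x,y,z])-s["position"])*100
    cur=np.arctan2(M[1,1],M[0,1]);print("from",s["position"].round(4),"yaw",cur.round(3),"shift cm",d.round(2),"turn",round(cur-yaw,3),"t",s["time_s"])
def blob(n,im,xy,lo,hi):
    m=cv2.inRange(cv2.cvtColor(im,cv2.COLOR_RGB2HSV),lo,hi);_,L,st,c=cv2.connectedComponentsWithStats(m)
    k=L[int(xy[1]),int(xy[0])];return c[k],st[k]
E
python3 - <<'E'
from h import *
im=cv2.imread("pics/top0.png")[:,:,::-1].copy()
RD=((0,150,50),(8,255,255));BL=((105,140,50),(125,255,255));YE=((22,150,60),(35,255,255))
for n,xy,z,c in(("amber",(297,200),.103,RD),("jred",(365,166),.088,RD),("white",(317,166),.103,BL),("jyel",(387,203),.088,YE)):
    b,st=blob("top",im,xy,*c);print(n,b.round(1),st[2:].tolist(),plane("top",b,z).round(3))
print(plane("top",(298,200),.0525).round(3))
go(.434,.107,.22)
E
```

```text
amber [296.3 200. ] [17, 17, 232] [0.435 0.119]
jred [365.7 167.1] [22, 21, 345] [ 0.525 -0.073]
white [316.8 165.4] [16, 16, 202] [0.529 0.062]
jyel [386.8 202.9] [22, 22, 352] [ 0.425 -0.127]
[0.441 0.116]
from [0.1864 0.5965 0.2312] yaw 1.268 shift cm [-38.23 -39.35   1.13] turn 1.268 t 2.2
```

arm_command:
  targets: [-1,-38.2,-38.6,1,1.268,-1,-38.2,-38.6,1,1.268,-1,-38.2,-38.6,1,1.268,-1,-38.2,-38.6,1,1.268,-1,-38.2,-38.6,1,1.268]
  squeeze: 40

```text
time_s: 2.7
position: [0.3018, 0.3729, 0.2268]
tcp_rot: [1.586, 2.712, 0.001]
wrist_force: [0.3, -0.2, -0.1]
width: 1.005
grip_force: 0.0
```

```bash
python3 -c "
from h import *
go(.436,.114,.22)"
```

```text
from [0.3018 0.3729 0.2268] yaw 0.513 shift cm [-29.14  -1.01   0.68] turn 0.513 t 2.7
```

arm_command:
  targets: [-1,-29.1,-1.0,5,0.513,-1,-29.1,-1.0,5,0.513,-1,-29.1,-1.0,5,0.513,-1,-29.1,-1.0,5,0.513,-1,-29.1,-1.0,5,0.513]

```text
time_s: 3.2
position: [0.4167, 0.1547, 0.1846]
tcp_rot: [2.216, 2.225, 0.002]
wrist_force: [0.3, 0.5, 0.8]
width: 0.996
grip_force: 0.0
```

```bash
python3 -c "
from h import *
go(.436,.114,.072)"
```

```text
from [0.4167 0.1547 0.1846] yaw 0.004 shift cm [-4.08  1.9  11.26] turn 0.004 t 3.2
```

arm_command:
  targets: [-1,-3.2,1.6,3,0,-1,-3.2,1.6,3,0,-1,-3.2,1.6,3,0]

```text
time_s: 3.5
position: [0.4316, 0.1238, 0.1538]
tcp_rot: [-2.218, -2.223, 0.002]
wrist_force: [-0.2, 0.8, -0.4]
width: 0.997
grip_force: 0.0
```

```bash
python3 -c "
from h import *
go(.436,.114,.072)"
```

```text
from [0.4316 0.1238 0.1538] yaw 0.002 shift cm [-0.98  0.45  8.18] turn 0.002 t 3.5
```

arm_command:
  targets: [-1,-1.0,0.4,2,0,-1,-1.0,0.4,5,0,-1,-1.0,0.4,7.5,0,-1,-1.0,0.4,8.2,0,0,-1.0,0.4,8.2,0]

```text
time_s: 4.0
position: [0.4353, 0.1155, 0.0722]
tcp_rot: [-2.213, -2.228, 0.002]
wrist_force: [0.1, 0.1, 0.6]
width: 0.857
grip_force: 0.0
```

arm_command:
  targets: [1,0,0,0,0,1,0,0,0,0,1,0,0,0,0,1,0,0,0,0,1,0,0,0,0]

```text
time_s: 4.5
position: [0.4372, 0.115, 0.0741]
tcp_rot: [2.215, 2.226, 0.004]
wrist_force: [-1.7, 0.5, 6.6]
width: 0.5
grip_force: 40.1
```

arm_command:
  targets: [1,0,0,-1.5,0,1,0,0,-4.5,0,1,0,0,-8.5,0,1,0,0,-12.5,0,1,-2,0.5,-14.5,0]

```text
time_s: 5.0
position: [0.4428, 0.0959, 0.2214]
tcp_rot: [2.211, 2.227, 0.01]
wrist_force: [0.4, -0.7, -3.1]
width: 0.504
grip_force: 41.5
```

```bash
python3 -c "
from h import *
s=r.sense();print(s['width'],s['grip_force'],s['wrist_force'])
go(.512,-.44,.215)"
```

```text
0.5040262516826876 41.54465854167938 [ 0.39998296 -0.66159458 -3.05243067]
from [0.4428 0.0959 0.2214] yaw 0.007 shift cm [-53.64   6.53   0.58] turn 0.007 t 5.0
```

arm_command:
  targets: [1,-3.5,0.4,0,0,1,-8,1,0,0,1,-13,1.6,0,0,1,-18,2.2,0,0,1,-23,2.8,0,0]

```text
time_s: 5.5
position: [0.4699, -0.1361, 0.2177]
tcp_rot: [2.215, 2.226, 0.001]
wrist_force: [0.8, 1.6, -1.6]
width: 0.503
grip_force: 41.5
```

arm_command:
  targets: [1,-5,0.6,0,0,1,-10,1.2,0,0,1,-15,1.8,0,0,1,-20,2.4,0,0,1,-25,3.0,0,0]

```text
time_s: 6.0
position: [0.5008, -0.3843, 0.2172]
tcp_rot: [-2.217, -2.226, -0.0]
wrist_force: [0.9, 0.2, -1.6]
width: 0.499
grip_force: 41.5
```

```bash
python3 -c "
from h import *
s=r.sense();print(s['width'],s['grip_force'],s['wrist_force'])
go(.511,-.44,.215)"
```

```text
0.4994845405394517 41.531097292900085 [ 0.89800436  0.18549388 -1.64594924]
from [ 0.5008 -0.3843  0.2172] yaw 0.004 shift cm [-5.58  1.    0.22] turn 0.004 t 6.0
```

arm_command:
  targets: [1,-3.5,0.7,0,0,1,-5.3,1,0,0,1,-5.3,1,2,0,1,-5.3,1,5,0,1,-5.3,1,8,0]

```text
time_s: 6.5
position: [0.5114, -0.4359, 0.1369]
tcp_rot: [2.216, 2.225, 0.0]
wrist_force: [-0.3, 0.8, -2.3]
width: 0.503
grip_force: 41.6
```

```bash
python3 -c "
from h import *
im=r.capture('side');cv2.imwrite('pics/a1.png',cv2.resize(im[180:380,340:600],(780,600),interpolation=3)[:,:,::-1])
go(.511,-.44,.080)"
```

```text
from [ 0.5081 -0.4326  0.1299] yaw 0.004 shift cm [-0.77  0.32  4.98] turn 0.004 t 6.55
```

View pics/a1.png

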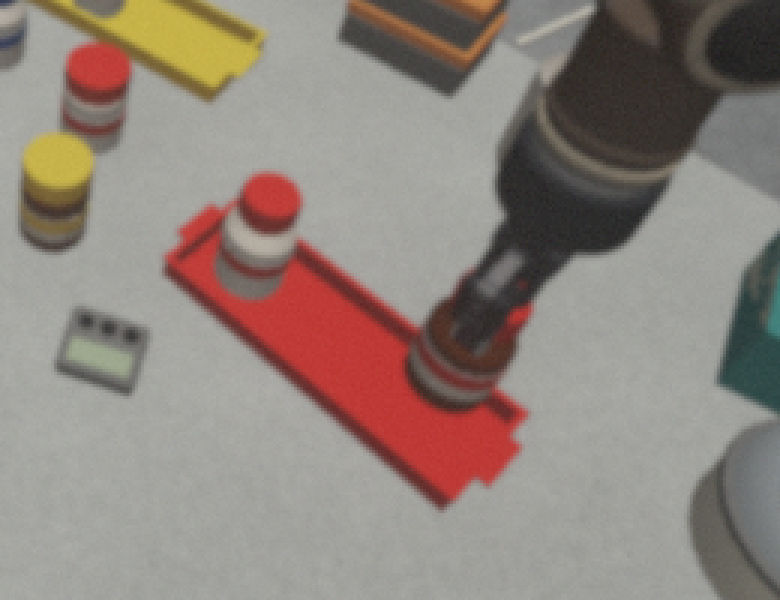

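The bottle is upright over the free end of the red tray (crop about (460,380)), clear of the kept bottle at (255,240). I'll lower it.

arm_command:
  targets: [1,0,0,2.5,0,1,0,0,4,0,1,0,0,4.7,0,1,0,0,4.7,0,1,0,0,4.7,0]

```text
time_s: 7.05
position: [0.512, -0.4358, 0.0915]
tcp_rot: [2.215, 2.226, -0.0]
wrist_force: [0.4, 0.4, -2.6]
width: 0.506
grip_force: 41.7
```

```bash
python3 -c "
from h import *
go(.511,-.44,.078);print(r.sense()['wrist_force'])"
```

```text
from [ 0.512  -0.4358  0.0915] yaw 0.005 shift cm [-0.42 -0.11  1.35] turn 0.005 t 7.05
[ 0.43915929  0.39765065 -2.63786049]
```

arm_command:
  targets: [1,0,0,0.4,0,1,0,0,0.7,0,1,0,0,0.9,0,1,0,0,1.1,0,1,0,0,1.1,0]

```text
time_s: 7.55
position: [0.5112, -0.435, 0.0789]
tcp_rot: [-2.215, -2.226, 0.0]
wrist_force: [-0.1, 0.2, -1.9]
width: 0.502
grip_force: 41.7
```

arm_command:
  targets: [1,0,0,0.1,0,1,0,0,0.2,0,1,0,0,0.3,0,1,0,0,0.3,0]

```text
time_s: 7.95
position: [0.5116, -0.4359, 0.0782]
tcp_rot: [2.215, 2.227, -0.001]
wrist_force: [-2.4, 1.0, 6.0]
width: 0.503
grip_force: 42.4
```

arm_command:
  targets: [-0.2,0,0,0,0,-0.6,0,0,0,0,-0.6,0,0,0,0,-0.6,0,0,-1,0,-0.6,0,0,-4,0]

```text
time_s: 8.45
position: [0.5092, -0.433, 0.1132]
tcp_rot: [-2.21, -2.221, 0.0]
wrist_force: [-0.0, 0.2, 0.4]
width: 0.8
grip_force: 0.0
```

arm_command:
  targets: [-1,0,0,-5,0,-1,5,0,-9,0,-1,10,0,-9,0,-1,15,0.3,-9,0,-1,20,0.6,-9,0]

```text
time_s: 8.95
position: [0.5163, -0.2457, 0.2082]
tcp_rot: [2.215, 2.224, 0.002]
wrist_force: [0.4, 0.5, 0.1]
width: 0.998
grip_force: 0.0
```

```bash
python3 -c "
from h import *
im=r.capture('side');cv2.imwrite('pics/a2.png',cv2.resize(im[180:380,340:600],(780,600),interpolation=3)[:,:,::-1])
go(.524,-.072,.2)"
```

```text
from [ 0.5156 -0.2373  0.2071] yaw 0.008 shift cm [16.52  0.97  0.84] turn 0.008 t 9.0
```

View pics/a2.png

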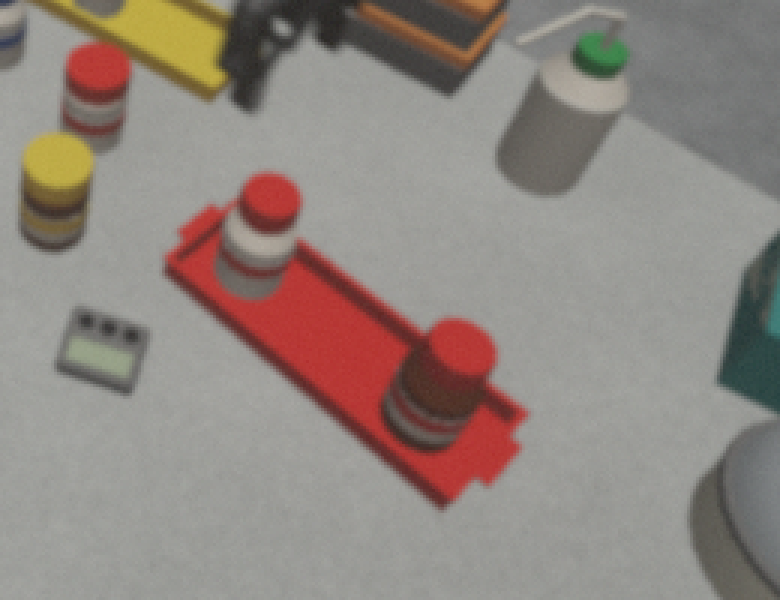

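amber_red stands upright on the red tray's floor (crop (440,390)), and the kept bottle hasn't moved (255,240). The red jar is next.

arm_command:
  targets: [-1,5,0.3,0,0,-1,10,0.6,0,0,-1,14,0.8,0,0,-1,16.5,0.9,2,0,-1,16.5,0.9,5,0]

```text
time_s: 9.5
position: [0.5265, -0.0792, 0.1588]
tcp_rot: [2.208, 2.228, 0.007]
wrist_force: [0.9, 0.0, -0.5]
width: 0.998
grip_force: 0.0
```

```bash
python3 -c "
from h import *
go(.524,-.071,.045)"
```

```text
from [ 0.5265 -0.0792  0.1588] yaw 0.009 shift cm [ 0.83 -0.32 11.38] turn 0.009 t 9.5
```

arm_command:
  targets: [-1,0.4,-0.2,2,0,-1,0.4,-0.2,4,0,-1,0.4,-0.2,4,0,-1,0.4,-0.2,4,0]

```text
time_s: 9.9
position: [0.5222, -0.078, 0.1167]
tcp_rot: [2.216, 2.227, 0.0]
wrist_force: [0.7, 0.6, -0.5]
width: 0.996
grip_force: 0.0
```

```bash
python3 -c "
from h import *
go(.524,-.071,.045)"
```

```text
from [ 0.5222 -0.078   0.1167] yaw 0.005 shift cm [0.7  0.18 7.17] turn 0.005 t 9.9
```

arm_command:
  targets: [-1,0.6,0.2,1,0,-1,0.6,0.2,3.5,0,-1,0.6,0.2,6,0,-1,0.6,0.2,7.1,0,-1,0.6,0.2,7.1,0]

```text
time_s: 10.4
position: [0.5229, -0.0715, 0.0441]
tcp_rot: [-2.214, -2.225, 0.002]
wrist_force: [-0.7, -0.0, -0.3]
width: 0.996
grip_force: 0.0
```

arm_command:
  targets: [1,0,0,0,0,1,0,0,0,0,1,0,0,0,0,1,0,0,0,0,1,0,0,0,0]

```text
time_s: 10.9
position: [0.5256, -0.0722, 0.0469]
tcp_rot: [2.214, 2.225, 0.003]
wrist_force: [-1.8, 0.3, 6.2]
width: 0.669
grip_force: 42.9
```

arm_command:
  targets: [1,0,0,-1.5,0,1,0,0,-4.5,0,1,0,0,-9,0,1,0,0,-13,0,1,-2,0,-15,0]

```text
time_s: 11.4
position: [0.5254, -0.0907, 0.1996]
tcp_rot: [2.211, 2.227, 0.006]
wrist_force: [0.9, -1.0, -2.4]
width: 0.669
grip_force: 43.6
```

```bash
python3 -c "
from h import *
go(.511,-.352,.19);print(r.sense()['width'])"
```

```text
from [ 0.5254 -0.0907  0.1996] yaw 0.007 shift cm [-26.12  -1.64   0.95] turn 0.007 t 11.4
0.6685088691184422
```

arm_command:
  targets: [1,-4,-0.3,0,0,1,-8.5,-0.6,0,0,1,-13,-0.9,0,0,1,-18,-1.2,0,0,1,-22.5,-1.4,0,0]

```text
time_s: 11.9
position: [0.51, -0.3185, 0.1955]
tcp_rot: [-2.216, -2.226, 0.0]
wrist_force: [0.8, 0.7, -2.0]
width: 0.666
grip_force: 43.6
```

arm_command:
  targets: [1,-2.5,0,0,0,1,-3.2,0,0,0,1,-3.2,0,1,0,1,-3.2,0,3,0,1,-3.2,0,3,0]

```text
time_s: 12.4
position: [0.5087, -0.3451, 0.1613]
tcp_rot: [-2.208, -2.222, 0.001]
wrist_force: [-1.0, 1.2, -1.8]
width: 0.671
grip_force: 43.6
```

```bash
python3 -c "
from h import *
go(.511,-.352,.0509)"
```

```text
from [ 0.5087 -0.3451  0.1613] yaw 0.006 shift cm [-0.76  0.3  11.03] turn 0.006 t 12.4
```

arm_command:
  targets: [1,-0.6,0.2,0,0,1,-0.6,0.2,2,0,1,-0.6,0.2,3,0,1,-0.6,0.2,3,0,1,-0.6,0.2,3,0]

```text
time_s: 12.9
position: [0.5135, -0.3546, 0.1355]
tcp_rot: [-2.215, -2.227, 0.0]
wrist_force: [0.2, -0.1, -1.6]
width: 0.665
grip_force: 43.6
```

```bash
python3 -c "
from h import *
go(.511,-.352,.0509)"
```

```text
from [ 0.5135 -0.3546  0.1355] yaw 0.005 shift cm [ 0.26 -0.25  8.46] turn 0.005 t 12.9
```

arm_command:
  targets: [1,0.2,-0.2,2,0,1,0.2,-0.2,4.5,0,1,0.2,-0.2,6.5,0,1,0.2,-0.2,7.4,0,1,0.2,-0.2,7.4,0]

```text
time_s: 13.4
position: [0.5108, -0.3524, 0.0605]
tcp_rot: [-2.214, -2.226, 0.0]
wrist_force: [-0.5, 1.1, -1.7]
width: 0.672
grip_force: 43.6
```

arm_command:
  targets: [1,0,0,0.2,0,1,0,0,0.3,0,1,0,0,0.3,0,1,0,0,0.3,0]

```text
time_s: 13.8
position: [0.5118, -0.3533, 0.0592]
tcp_rot: [2.215, 2.226, 0.0]
wrist_force: [-0.4, 0.2, -2.4]
width: 0.67
grip_force: 43.6
```

Target is about 0.051, so roughly 8 mm to go.

arm_command:
  targets: [1,0,0,0.2,0,1,0,0,0.4,0,1,0,0,0.6,0,1,0,0,0.6,0,1,0,0,0.6,0]

```text
time_s: 14.3
position: [0.5112, -0.3528, 0.052]
tcp_rot: [-2.216, -2.227, 0.0]
wrist_force: [0.1, -0.3, -2.8]
width: 0.67
grip_force: 43.6
```

arm_command:
  targets: [1,0,0,0.1,0,1,0,0,0.2,0,1,0,0,0.3,0,1,0,0,0.3,0]

```text
time_s: 14.7
position: [0.5116, -0.353, 0.0509]
tcp_rot: [-2.216, -2.227, 0.0]
wrist_force: [-2.2, 1.5, 6.2]
width: 0.666
grip_force: 44.4
```

arm_command:
  targets: [-0.5,0,0,0,0,-0.8,0,0,0,0,-0.8,0,0,0,0,-0.8,0,0,-2,0,-0.8,0,0,-6,0]

```text
time_s: 15.2
position: [0.5084, -0.3506, 0.1056]
tcp_rot: [-2.21, -2.22, 0.002]
wrist_force: [1.0, 0.8, 0.2]
width: 0.897
grip_force: 0.0
```

arm_command:
  targets: [-1,0,0,-5,0,-1,1,-1,-9,0,-1,6,-2.5,-9,0,-1,11,-4.5,-9,0,-1,15,-6,-9,0]

```text
time_s: 15.7
position: [0.4499, -0.202, 0.1997]
tcp_rot: [2.217, 2.225, 0.001]
wrist_force: [0.0, -0.0, 0.5]
width: 0.997
grip_force: 0.0
```

```bash
python3 -c "
from h import *
im=r.capture('side');cv2.imwrite('pics/a3.png',cv2.resize(im[180:380,340:600],(780,600),interpolation=3)[:,:,::-1])
go(.424,-.126,.17)"
```

```text
from [ 0.4446 -0.1943  0.1972] yaw 0.006 shift cm [ 6.82 -2.    2.8 ] turn 0.006 t 15.75
```

View pics/a3.png

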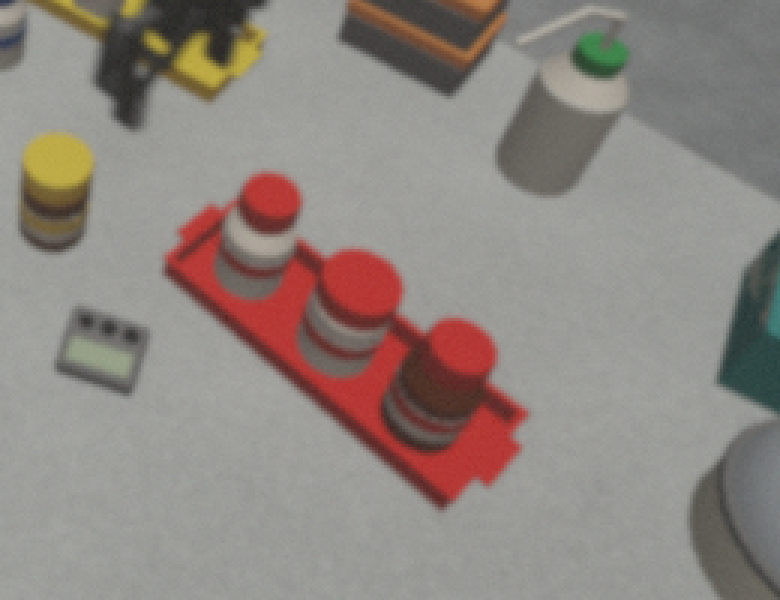

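The red tray now holds all three, upright and in line (crop (255,240), (348,310), (440,385)). The yellow jar at (57,190) is next.

arm_command:
  targets: [-1,4,-1.2,1,0,-1,6.8,-2,3,0,-1,6.8,-2,5,0,-1,6.8,-2,7,0,-1,6.8,-2,7,0]

```text
time_s: 16.25
position: [0.4279, -0.1341, 0.1269]
tcp_rot: [-2.211, -2.224, 0.004]
wrist_force: [-0.3, 0.2, -0.6]
width: 0.998
grip_force: 0.0
```

```bash
python3 -c "
from h import *
go(.424,-.126,.045)"
```

```text
from [ 0.4279 -0.1341  0.1269] yaw 0.006 shift cm [ 0.79 -0.34  8.19] turn 0.006 t 16.25
```

arm_command:
  targets: [-1,0.7,-0.4,1,0,-1,0.7,-0.4,3.5,0,-1,0.7,-0.4,6,0,-1,0.7,-0.4,8.1,0,-1,0.7,-0.4,8.1,0]

```text
time_s: 16.75
position: [0.4241, -0.1274, 0.0464]
tcp_rot: [-2.213, -2.223, 0.003]
wrist_force: [-0.1, 1.5, -0.1]
width: 1.0
grip_force: 0.0
```

arm_command:
  targets: [1,0,0,0,0,1,0,0,0,0,1,0,0,0,0,1,0,0,0,0,1,0,0,0,0]

```text
time_s: 17.25
position: [0.427, -0.1288, 0.0498]
tcp_rot: [2.215, 2.226, 0.001]
wrist_force: [-3.3, 0.7, 5.7]
width: 0.674
grip_force: 42.1
```

arm_command:
  targets: [1,0,0,-1.5,0,1,0,0,-4.5,0,1,0,0,-9,0,1,0,0,-13,0,1,0.5,2,-15,0]

```text
time_s: 17.75
position: [0.4465, -0.1239, 0.202]
tcp_rot: [2.214, 2.222, 0.002]
wrist_force: [1.3, 0.0, -2.7]
width: 0.674
grip_force: 44.0
```

```bash
python3 -c "
from h import *
go(.674,-.048,.19);print(r.sense()['width'])"
```

```text
from [ 0.4465 -0.1239  0.202 ] yaw 0.004 shift cm [ 7.51 22.77  1.28] turn 0.004 t 17.75
0.6738465428370343
```

arm_command:
  targets: [1,1,4,0,0,1,2.5,8.5,0,0,1,4,13,0,0,1,5.8,17.5,0,0,1,7,21,0,0]

```text
time_s: 18.25
position: [0.6582, -0.0507, 0.1981]
tcp_rot: [2.215, 2.227, 0.002]
wrist_force: [-0.6, -0.1, -2.1]
width: 0.672
grip_force: 43.9
```

arm_command:
  targets: [1,0.4,1.5,0,0,1,0.4,1.5,2,0,1,0.4,1.5,4,0,1,0.4,1.5,5,0,1,0.4,1.5,5,0]

```text
time_s: 18.75
position: [0.6687, -0.0478, 0.1456]
tcp_rot: [-2.213, -2.224, 0.005]
wrist_force: [-0.8, 0.0, -2.5]
width: 0.671
grip_force: 44.1
```

```bash
python3 -c "
from h import *
go(.674,-.048,.0525)"
```

```text
from [ 0.6687 -0.0478  0.1456] yaw 0.005 shift cm [-0.03  0.57  9.31] turn 0.005 t 18.75
```

arm_command:
  targets: [1,0,0.4,2,0,1,0,0.4,4.5,0,1,0,0.4,6.5,0,1,0,0.4,8,0,1,0,0.4,8,0]

```text
time_s: 19.25
position: [0.6728, -0.0479, 0.0653]
tcp_rot: [-2.213, -2.224, 0.005]
wrist_force: [-0.3, 1.0, -2.3]
width: 0.675
grip_force: 44.1
```

```bash
python3 -c "
from h import *
go(.674,-.048,.0525)
im=r.capture('top');cv2.imwrite('pics/a4.png',cv2.resize(im[90:240,240:440],(800,600),interpolation=3)[:,:,::-1])"
```

```text
from [ 0.6728 -0.0479  0.0653] yaw 0.005 shift cm [-0.01  0.13  1.28] turn 0.005 t 19.25
```

View pics/a4.png

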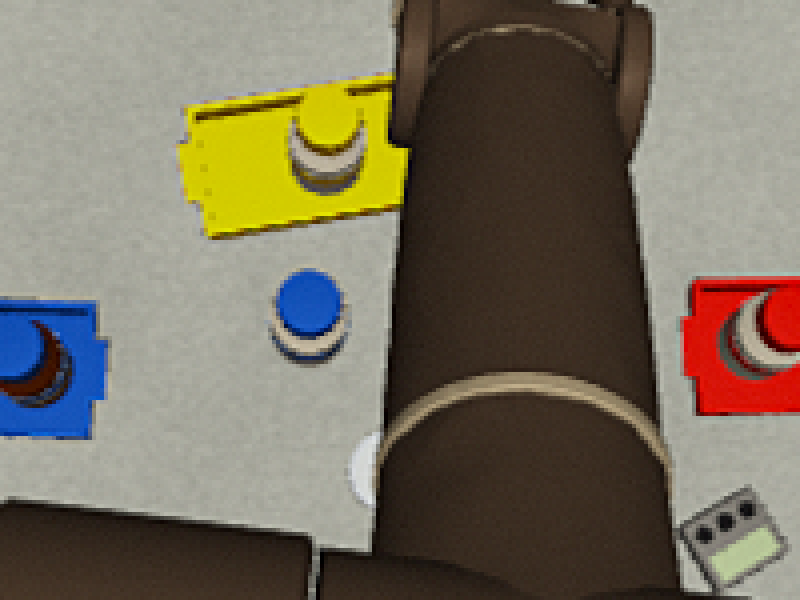

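The arm hides the jar from the top camera. The kept yellow bottle at crop (328,140) is undisturbed, so I'll lower until contact.

arm_command:
  targets: [1,0,0,0.3,0,1,0,0,0.6,0,1,0,0,0.9,0,1,0,0,1.0,0,1,0,0,1.0,0]

```text
time_s: 19.8
position: [0.6748, -0.048, 0.0583]
tcp_rot: [-2.216, -2.227, 0.0]
wrist_force: [0.9, 0.6, -3.1]
width: 0.674
grip_force: 44.1
```

arm_command:
  targets: [1,0,0,0.1,0,1,0,0,0.2,0,1,0,0,0.2,0]

```text
time_s: 20.1
position: [0.6747, -0.0481, 0.0562]
tcp_rot: [-2.216, -2.227, 0.0]
wrist_force: [-0.3, -0.1, -2.3]
width: 0.671
grip_force: 44.1
```

arm_command:
  targets: [1,0,0,0.1,0,1,0,0,0.2,0,1,0,0,0.3,0,1,0,0,0.3,0]

```text
time_s: 20.5
position: [0.6749, -0.0481, 0.054]
tcp_rot: [-2.216, -2.227, 0.0]
wrist_force: [-2.0, 0.2, 1.4]
width: 0.671
grip_force: 44.3
```

Contact has begun. I'll press 1 mm more, then release.

arm_command:
  targets: [1,0,0,0.1,0,1,0,0,0.1,0,-0.5,0,0,0.1,0,-0.8,0,0,0.1,0,-0.8,0,0,0.1,0]

```text
time_s: 21.0
position: [0.6751, -0.0481, 0.0523]
tcp_rot: [2.215, 2.227, 0.001]
wrist_force: [0.2, -0.3, 0.1]
width: 0.898
grip_force: 0.0
```

arm_command:
  targets: [-0.8,0,0,-1,0,-0.8,0,0,-5,0,-1,0,0,-10,0,-1,2,-3,-14,0,-1,5,-7,-14,0]

```text
time_s: 21.5
position: [0.6132, -0.0013, 0.2008]
tcp_rot: [2.209, 2.215, 0.017]
wrist_force: [0.8, 1.0, 1.1]
width: 1.001
grip_force: 0.0
```

```bash
python3 -c "
from h import *
go(.526,.062,.19)"
```

```text
from [ 0.6132 -0.0013  0.2008] yaw 0.003 shift cm [ 6.36 -8.72  0.91] turn 0.003 t 21.5
```

arm_command:
  targets: [-1,3,-4,0,0,-1,6,-8,1,0,-1,6,-8,4,0,-1,6,-8,5,0,-1,6,-8,5,0]

```text
time_s: 22.0
position: [0.5256, 0.0595, 0.1411]
tcp_rot: [-2.215, -2.226, 0.003]
wrist_force: [-0.1, -0.5, 0.5]
width: 1.0
grip_force: 0.0
```

```bash
python3 -c "
from h import *
go(.526,.062,.072)"
```

```text
from [0.5256 0.0595 0.1411] yaw 0.005 shift cm [0.25 0.06 6.91] turn 0.005 t 22.0
```

arm_command:
  targets: [-1,0.2,0,1.5,0,-1,0.2,0,4,0,-1,0.2,0,6,0,-1,0.2,0,6.9,0,-1,0.2,0,6.9,0]

```text
time_s: 22.5
position: [0.5267, 0.061, 0.0726]
tcp_rot: [-2.216, -2.225, 0.002]
wrist_force: [0.3, 0.2, 0.1]
width: 0.998
grip_force: 0.0
```

arm_command:
  targets: [1,0,0,0,0,1,0,0,0,0,1,0,0,0,0,1,0,0,0,0,1,0,0,0,0]

```text
time_s: 23.0
position: [0.5278, 0.0617, 0.0746]
tcp_rot: [2.214, 2.226, 0.003]
wrist_force: [-0.8, -0.0, 6.3]
width: 0.505
grip_force: 40.4
```

arm_command:
  targets: [1,0,0,-1.5,0,1,0,0,-4.5,0,1,0,0,-9,0,1,0,0,-13,0,1,2,0,-15,0]

```text
time_s: 23.5
position: [0.5278, 0.0804, 0.2265]
tcp_rot: [2.215, 2.222, 0.004]
wrist_force: [-0.3, 0.7, -1.3]
width: 0.503
grip_force: 41.6
```

```bash
python3 -c "
from h import *
go(.507,.372,.21);print(r.sense()['width'])"
```

```text
from [0.5278 0.0804 0.2265] yaw 0.003 shift cm [29.17 -2.    1.61] turn 0.003 t 23.5
0.5026786270411651
```

arm_command:
  targets: [1,4,-0.3,0,0,1,9,-0.6,0,0,1,14,-1,0,0,1,19,-1.4,0,0,1,24,-1.8,0,0]

```text
time_s: 24.0
position: [0.5057, 0.3224, 0.222]
tcp_rot: [-2.216, -2.227, 0.003]
wrist_force: [1.3, -0.5, -2.0]
width: 0.504
grip_force: 41.6
```

arm_command:
  targets: [1,3.5,-0.2,0,0,1,4.8,-0.2,1,0,1,4.8,-0.2,4,0,1,4.8,-0.2,6,0,1,4.8,-0.2,6,0]

```text
time_s: 24.5
position: [0.5011, 0.366, 0.1575]
tcp_rot: [-2.214, -2.226, 0.018]
wrist_force: [-0.9, -0.9, -3.1]
width: 0.502
grip_force: 41.3
```

```bash
python3 -c "
from h import *
go(.507,.372,.078);print(r.sense()['width'])"
```

```text
from [0.5011 0.366  0.1575] yaw 0.005 shift cm [0.65 0.67 7.94] turn 0.005 t 24.5
0.5019292613206667
```

arm_command:
  targets: [1,0.3,0.4,2,0,1,0.3,0.4,4.5,0,1,0.3,0.4,6.5,0,1,0.3,0.4,6.5,0,1,0.3,0.4,6.5,0]

```text
time_s: 25.0
position: [0.5091, 0.3714, 0.0985]
tcp_rot: [2.217, 2.226, -0.001]
wrist_force: [0.1, -0.5, -2.9]
width: 0.505
grip_force: 41.4
```

```bash
python3 -c "
from h import *
go(.507,.372,.0785)"
```

```text
from [0.5091 0.3714 0.0985] yaw 0.004 shift cm [ 0.06 -0.21  2.  ] turn 0.004 t 25.0
```

arm_command:
  targets: [1,0,-0.1,0.6,0,1,0,-0.1,1.1,0,1,0,-0.1,1.5,0,1,0,-0.1,1.7,0,1,0,-0.1,1.7,0]

```text
time_s: 25.5
position: [0.5076, 0.3718, 0.0808]
tcp_rot: [-2.216, -2.227, 0.001]
wrist_force: [-0.9, -0.3, -1.3]
width: 0.502
grip_force: 41.4
```

arm_command:
  targets: [1,0,0,0.1,0,1,0,0,0.2,0,1,0,0,0.3,0,1,0,0,0.3,0]

```text
time_s: 25.9
position: [0.5081, 0.3722, 0.0786]
tcp_rot: [2.216, 2.227, 0.001]
wrist_force: [-0.8, -1.1, -0.6]
width: 0.503
grip_force: 41.6
```

arm_command:
  targets: [1,0,0,0.1,0,1,0,0,0.2,0,1,0,0,0.2,0]

```text
time_s: 26.2
position: [0.5084, 0.3724, 0.0785]
tcp_rot: [-2.216, -2.227, -0.001]
wrist_force: [-2.0, -1.0, 8.3]
width: 0.504
grip_force: 42.5
```

arm_command:
  targets: [-0.2,0,0,0,0,-0.6,0,0,0,0,-0.6,0,0,0,0,-0.6,0,0,-1,0,-0.6,0,0,-4,0]

```text
time_s: 26.7
position: [0.5052, 0.3702, 0.1131]
tcp_rot: [-2.215, -2.226, 0.012]
wrist_force: [-0.6, -0.4, 0.6]
width: 0.799
grip_force: 0.0
```

arm_command:
  targets: [-1,0,0,-5,0,-1,0,-2,-9,0,-1,4,-5,-9,0,-1,8,-8,-9,0,-1,12,-11,-9,0]

```text
time_s: 27.2
position: [0.3969, 0.4927, 0.2079]
tcp_rot: [-2.217, -2.225, -0.004]
wrist_force: [0.3, 0.2, -0.9]
width: 1.0
grip_force: 0.0
```

arm_command:
  targets: [-1,3,-3,0,0,-1,6,-5,0,0,-1,6,-5,0,0,-1,6,-5,0,0,-1,6,-5,0,0]

```text
time_s: 27.7
position: [0.3476, 0.5504, 0.2062]
tcp_rot: [2.216, 2.226, -0.0]
wrist_force: [0.0, 0.4, 0.1]
width: 1.004
grip_force: 0.0
```

```bash
python3 - <<'E'
from h import *
im=r.capture("top");s=r.capture("side")
cv2.imwrite("pics/f.png",np.vstack([cv2.resize(im[80:220,140:520],(790,290)),cv2.resize(s[110:330,220:540],(430,296)) if 0 else cv2.resize(s[110:360,170:520],(790,300))])[:,:,::-1])
T={"red":(.511,-.355,.012),"blue":(.506,.354,np.radians(-2.7)),"yellow":(.666,.013,np.radians(8.8))}
for l,z,t in(("amber_red_mid",.0565,"red"),("jar_red_mid",.049,"red"),("kept_red_mid",.0565,"red"),("white_blue_mid",.0565,"blue"),("kept_blue_mid",.0565,"blue"),("jar_yellow_mid",.049,"yellow"),("kept_yellow_mid",.0565,"yellow")):
    for n in C:
        for d in r.tip_of(l,n)[:2]:
            p=plane(n,d["xy"],z)-T[t][:2];a=T[t][2];c,q=np.cos(a),np.sin(a)
            print(l,n,round(d["score"],2),"local mm",(1000*np.array([c*p[0]+q*p[1],-q*p[0]+c*p[1]])).round())
E
```

```text
amber_red_mid top 0.83 local mm [-223.  690.]
amber_red_mid top 0.78 local mm [ -5. -70.]
amber_red_mid side 0.86 local mm [-275.  621.]
amber_red_mid side 0.64 local mm [ -4. -78.]
jar_red_mid top 0.98 local mm [-5. 12.]
jar_red_mid side 0.96 local mm [3. 1.]
kept_red_mid top 0.97 local mm [ 3. 90.]
kept_red_mid side 0.69 local mm [ 5. 91.]
white_blue_mid top 0.71 local mm [-10.  25.]
white_blue_mid side 0.56 local mm [-1.  3.]
white_blue_mid side 0.4 local mm [  46. -711.]
kept_blue_mid top 0.78 local mm [  6. -88.]
kept_blue_mid side 0.75 local mm [  9. -79.]
jar_yellow_mid top 0.74 local mm [-10.  27.]
jar_yellow_mid top 0.71 local mm [ -1. -65.]
jar_yellow_mid side 0.69 local mm [ 4. 39.]
jar_yellow_mid side 0.61 local mm [  6. -57.]
kept_yellow_mid top 0.88 local mm [-2. 34.]
kept_yellow_mid side 0.85 local mm [ 3. 36.]
kept_yellow_mid side 0.54 local mm [-197. -255.]
```

View pics/f.png

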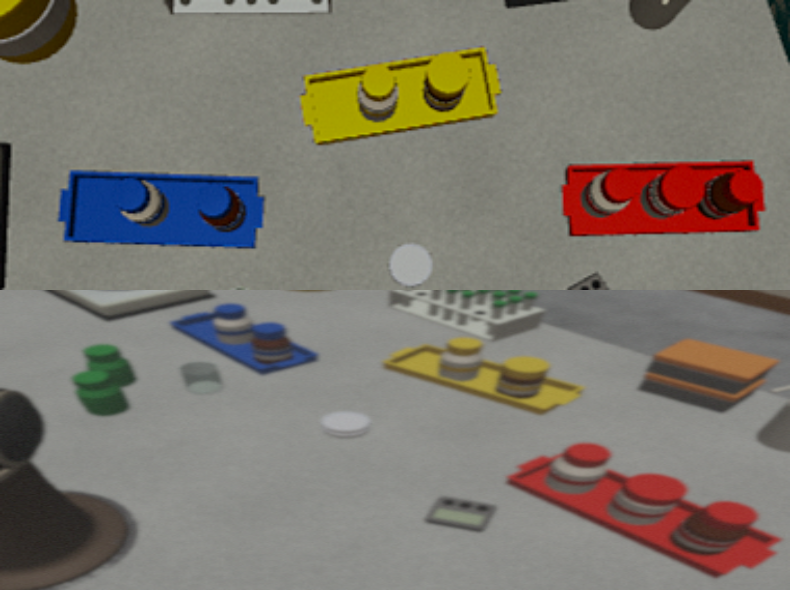

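All seven containers stand upright in the trays of their cap colour. In the montage they sit at red (605,193)/(668,193)/(730,195), blue (145,203)/(225,207) and yellow (378,92)/(446,82), all within tolerance, and the gripper is clear of everything.

```bash
python3 -c "
from cell import r
print(r.close_job())"
```

```text
the job is handed in; nothing more can be done
None
```

All four loose containers stand upright in the trays of their cap colour, the three kept bottles were left in place, and I handed the job in at about 28 s; the hand-in reported no verdict.

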